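Build up turntable main bearings

ROBOT

A 6-joint arm with a two-finger parallel gripper is mounted at the origin on a cart in front of the work surface, level with it; the furniture and walls round the work are solid. World frame = base frame: x ahead of the robot, y to its left, z up, the work surface at z = 0. Lengths are in m, angles in rad, forces in N, time in s.
With the tool pointing down it reaches from about 0.275 to 1 m from the base axis. Payload 8.4 kg.
Tool frame: the origin (TCP) lies on the centre line of the jaws, within the pads' length; the fingertips stand 17 mm ahead of it and the grasp point (between the pads) lies 2 mm behind it (bot.tcp_to_tips is the z of the fingertips in the tool frame, in m); z points along the fingers, y is the line along which they close (so a half turn about z gives the same grasp; the last joint's range is limited). The gripper opens to 85 mm and grips with 20 to 120 N. Pads are 22 mm wide; open, the fingers measure 114 mm over their backs; the gripper's body (76 mm by 85 mm) begins 54 mm behind the grasp point. The pads swing forward as they close: fully open they stand 13 mm farther back than shut.
Start: joints at [1.16, 0.353, 1.633, -0, 1.155, -0.002], TCP at [0.248, 0.574, 0.248] pointing down, gripper open.
Joint ranges: [-2.63, 2.63], [-0.92, 2.1], [0.06, 2.66], [-1.3, 4.44], [0, 2.69], [-3.02, 3.02]. Speed limits (rad/s): [2.22, 2.22, 2.79, 3.14, 3.14, 3.14].

INTERFACE

Orientations are given as a unit quaternion [x, y, z, w].
In Python, from workcell import bot, hand, kinematics, get_obs, vision, hand_in gives the robot as it stands. The module is installed in compiled form; this text tells all that it offers. Calls block until the motion is done:
- bot.reach(position, orientation): joint-space move of the TCP to a pose.
- bot.servo_line(position, ori=None, velocity=0.15): straight line of the TCP; ori=None keeps the orientation; velocity is the mean speed in m/s.
- bot.goto_joints(angles): joint-space move.
- hand.move_gripper(opening, strength=None): finger opening in m; strength is the grip in N (None keeps the last); returns when the fingers have stopped.
- bot.dwell(seconds).
- kinematics.solve_ik(position, orientation): joint angles nearest the present ones, or None.
- get_obs(): the state.
- vision.read_camera(name): name is "scene" or "top" or "wrist"; returns a dict with "frame" (384x512x3 uint8, red, green, blue), "intrinsics" (3x3 intrinsics, pixels), "dist" ([k1, k2, p1, p2, k3] as OpenCV has them; the pictures are not rectified), "view" (4x4, takes a point from world to camera coordinates). Camera axes: x right, y down, z forward; pixel columns grow to the right and rows downward; lengths in m; the calibration is good to about 2 mm. A picture is of the moment at which its call begins. There is no depth.
A pose or a line that the arm cannot do raises bot.IKError and nothing moves.
- hand_in(): hands the job in; it is judged then, once.
The state is a dict: "time_s": time; "joint_pos": joint angles; "joint_vel": joint speeds; "joint_efforts": joint torques, N m; "position": TCP position; "orientation": TCP orientation; "wrist_force": force on the tool from outside, world axes, zero at the start; "ft_torque": the same for the moment, N m; "gripper_width": finger opening in m; "grip_force": force on a finger pad.
Only numpy, scipy, OpenCV 4.12 (cv2) and the standard library are available. Lean on these libraries where they do the work, as an engineer would, in place of code of your own. Each camera call takes 0.05 s, during which the arm holds its last target. There are 200 camera calls.

TASK

Build one main bearing for every hub standing on the bench: take a spindle from the leaning rack, feed it nose first into an empty housing while it still leans a little so that the nose slips in past the brass lip, then straighten it and let it down gently, without dropping it, to the bottom of the bore; after that push a hub, flange down, over the upright spindle until it sits fully home on the housing. One spindle and one hub to each housing, never a hub on a housing that has no spindle yet; leave a spare spindle as it is in the rack, and do not knock the bottles over.

Things in the scene. Friction and masses are not known exactly. Their poses are not given: they have to be found in the camera images.
- carrier: fixed grey bar, 74 x 282 mm, with four round dark bearing housings in a row along its y axis (x: across the row, z: up); origin under its centre, on the bench. Each housing is 48 mm across (foot flange 62 mm); its flat top face lies 79 mm above the bench
- rack: fixed plywood rack (base 110 x 228 mm, reaching 67 mm to its -x and 43 mm to its +x; the block about 74 mm high) that holds the spindles in four pockets in a row along its y axis, 50 mm apart, 16.4 mm wide and 42 mm deep; the pockets lean 22 degrees from upright, and the spindles in them about 25, tops toward the rack's -x, which looks away from the robot; about 75 mm of journal and the pin stand out of the block. Origin under the block, on the bench
- bore1 (a point): centre of the mouth of a vertical bore, level with the housing's top face, z up; neighbouring bores are 66 mm apart. Brass-lined countersink from 24 mm down to 16 mm diameter over the first 6 mm, then a 16 mm bore; flat bottom 64 mm below the face. A spindle leaning 12 degrees goes in until its nose is about 20 mm below the face; further down it must stand up
- bore2 (a point): another such bore mouth, as bore1
- bore3 (a point): another such bore mouth, as bore1
- bore4 (a point): another such bore mouth, as bore1
- spindle1: loose steel main-bearing spindle, 14 mm thick, 127 mm long, 0.13 kg: a ball nose at its lower end, plain journal to 110 mm, rounded shoulder to 117 mm, then a 7 mm thick record pin to 127 mm. Origin at the very end of the ball nose, z along the spindle toward the pin
- spindle1_top (a point): top end of spindle1's record pin, 127 mm from the nose along its axis
- spindle2: another such spindle, as spindle1
- spindle2_top (a point): top end of spindle2's record pin, 127 mm from the nose along its axis
- spindle3: another such spindle, as spindle1
- spindle3_top (a point): top end of spindle3's record pin, 127 mm from the nose along its axis
- spindle4: another such spindle, as spindle1
- spindle4_top (a point): top end of spindle4's record pin, 127 mm from the nose along its axis
- hub1: loose aluminium platter hub (a sleeve), 0.12 kg, 36 mm high, standing on the bench: flange 44 mm across and 6 mm thick below, plain barrel 32 mm across above, 16 mm bore right through. Origin at the centre of the underside of the flange, z up along the bore; None if absent
- hub2: another such hub, as hub1 (None if absent)
- hub3: another such hub, as hub1 (None if absent)
- hub4: another such hub, as hub1 (None if absent)
- oil_bottle: bystander: slim white oil bottle with a red spout, 32 mm across, 122 mm high, behind the carrier; origin under its centre
- solvent_bottle: bystander: dark bottle with a white cap, 36 mm across, 100 mm high, to the right of the carrier and hubs; origin under its centre
There are look-alikes about, which are no part of the job. Leave any orange look-alike of the hub1 alone.

How it is judged:
At the end, for the whole second after the job is handed in: Each hub present is flange down on a housing (underside within 3 mm of the face, 5 mm of the axis, 0.06 rad of upright) over a spindle whose nose is 61 mm or more down that bore, upright within 0.06 rad; other spindles within 15 mm of their start in the rack; all at rest (linear speed of each of hub1, hub2, hub3, hub4, spindle1, spindle2, spindle3, spindle4 below 0.02 m/s and z of hub1 in the frame of carrier between 0.076 and 0.082 m and x of hub1 in the frame of carrier between -0.005 and 0.005 m and angle between each of hub1, hub2, hub3, hub4's own z axis and vertical below 0.06 rad and (horizontal distance between hub1 and spindle1 below 0.005 m or horizontal distance between hub1 and spindle2 below 0.005 m or horizontal distance between hub1 and spindle3 below 0.005 m or horizontal distance between hub1 and spindle4 below 0.005 m) and z of hub2 in the frame of carrier between 0.076 and 0.082 m and x of hub2 in the frame of carrier between -0.005 and 0.005 m and (horizontal distance between hub2 and spindle1 below 0.005 m or horizontal distance between hub2 and spindle2 below 0.005 m or horizontal distance between hub2 and spindle3 below 0.005 m or horizontal distance between hub2 and spindle4 below 0.005 m) and z of hub3 in the frame of carrier between 0.076 and 0.082 m and x of hub3 in the frame of carrier between -0.005 and 0.005 m and (horizontal distance between hub3 and spindle1 below 0.005 m or horizontal distance between hub3 and spindle2 below 0.005 m or horizontal distance between hub3 and spindle3 below 0.005 m or horizontal distance between hub3 and spindle4 below 0.005 m) and z of hub4 in the frame of carrier between 0.076 and 0.082 m and x of hub4 in the frame of carrier between -0.005 and 0.005 m and (horizontal distance between hub4 and spindle1 below 0.005 m or horizontal distance between hub4 and spindle2 below 0.005 m or horizontal distance between hub4 and spindle3 below 0.005 m or horizontal distance between hub4 and spindle4 below 0.005 m) and (distance of spindle1 from where it was at the start of the episode below 0.015 m or (z of spindle1 in the frame of carrier below 0.018 m and x of spindle1 in the frame of carrier between -0.005 and 0.005 m and angle between spindle1's own z axis and vertical below 0.06 rad and (horizontal distance between spindle1 and hub1 below 0.005 m or horizontal distance between spindle1 and hub2 below 0.005 m or horizontal distance between spindle1 and hub3 below 0.005 m or horizontal distance between spindle1 and hub4 below 0.005 m))) and (distance of spindle2 from where it was at the start of the episode below 0.015 m or (z of spindle2 in the frame of carrier below 0.018 m and x of spindle2 in the frame of carrier between -0.005 and 0.005 m and angle between spindle2's own z axis and vertical below 0.06 rad and (horizontal distance between spindle2 and hub1 below 0.005 m or horizontal distance between spindle2 and hub2 below 0.005 m or horizontal distance between spindle2 and hub3 below 0.005 m or horizontal distance between spindle2 and hub4 below 0.005 m))) and (distance of spindle3 from where it was at the start of the episode below 0.015 m or (z of spindle3 in the frame of carrier below 0.018 m and x of spindle3 in the frame of carrier between -0.005 and 0.005 m and angle between spindle3's own z axis and vertical below 0.06 rad and (horizontal distance between spindle3 and hub1 below 0.005 m or horizontal distance between spindle3 and hub2 below 0.005 m or horizontal distance between spindle3 and hub3 below 0.005 m or horizontal distance between spindle3 and hub4 below 0.005 m))) and (distance of spindle4 from where it was at the start of the episode below 0.015 m or (z of spindle4 in the frame of carrier below 0.018 m and x of spindle4 in the frame of carrier between -0.005 and 0.005 m and angle between spindle4's own z axis and vertical below 0.06 rad and (horizontal distance between spindle4 and hub1 below 0.005 m or horizontal distance between spindle4 and hub2 below 0.005 m or horizontal distance between spindle4 and hub3 below 0.005 m or horizontal distance between spindle4 and hub4 below 0.005 m)))); the robot touches nothing.
It fails at once if A spindle's nose passes the brass lip (8 to 12 mm below the housing's face) dead upright, within 0.05 rad, instead of leaning ((horizontal distance between spindle1 and carrier below 0.12 m and x of spindle1 in the frame of carrier between -0.008 and 0.008 m and z of spindle1 in the frame of carrier between 0.067 and 0.071 m and angle between spindle1's own z axis and vertical below 0.05 rad) or (horizontal distance between spindle2 and carrier below 0.12 m and x of spindle2 in the frame of carrier between -0.008 and 0.008 m and z of spindle2 in the frame of carrier between 0.067 and 0.071 m and angle between spindle2's own z axis and vertical below 0.05 rad) or (horizontal distance between spindle3 and carrier below 0.12 m and x of spindle3 in the frame of carrier between -0.008 and 0.008 m and z of spindle3 in the frame of carrier between 0.067 and 0.071 m and angle between spindle3's own z axis and vertical below 0.05 rad) or (horizontal distance between spindle4 and carrier below 0.12 m and x of spindle4 in the frame of carrier between -0.008 and 0.008 m and z of spindle4 in the frame of carrier between 0.067 and 0.071 m and angle between spindle4's own z axis and vertical below 0.05 rad)).
It fails at once if A spindle drops in the bore faster than 0.4 m/s ((horizontal distance between spindle1 and carrier below 0.12 m and x of spindle1 in the frame of carrier between -0.008 and 0.008 m and z of spindle1 in the frame of carrier below 0.067 m and linear speed of spindle1 above 0.4 m/s) or (horizontal distance between spindle2 and carrier below 0.12 m and x of spindle2 in the frame of carrier between -0.008 and 0.008 m and z of spindle2 in the frame of carrier below 0.067 m and linear speed of spindle2 above 0.4 m/s) or (horizontal distance between spindle3 and carrier below 0.12 m and x of spindle3 in the frame of carrier between -0.008 and 0.008 m and z of spindle3 in the frame of carrier below 0.067 m and linear speed of spindle3 above 0.4 m/s) or (horizontal distance between spindle4 and carrier below 0.12 m and x of spindle4 in the frame of carrier between -0.008 and 0.008 m and z of spindle4 in the frame of carrier below 0.067 m and linear speed of spindle4 above 0.4 m/s)).
It fails at once if A hub is set on a housing that has no spindle in it ((horizontal distance between hub1 and carrier below 0.125 m and x of hub1 in the frame of carrier between -0.02 and 0.02 m and z of hub1 in the frame of carrier between 0.065 and 0.095 m and not (horizontal distance between hub1 and spindle1 below 0.02 m) and not (horizontal distance between hub1 and spindle2 below 0.02 m) and not (horizontal distance between hub1 and spindle3 below 0.02 m) and not (horizontal distance between hub1 and spindle4 below 0.02 m)) or (horizontal distance between hub2 and carrier below 0.125 m and x of hub2 in the frame of carrier between -0.02 and 0.02 m and z of hub2 in the frame of carrier between 0.065 and 0.095 m and not (horizontal distance between hub2 and spindle1 below 0.02 m) and not (horizontal distance between hub2 and spindle2 below 0.02 m) and not (horizontal distance between hub2 and spindle3 below 0.02 m) and not (horizontal distance between hub2 and spindle4 below 0.02 m)) or (horizontal distance between hub3 and carrier below 0.125 m and x of hub3 in the frame of carrier between -0.02 and 0.02 m and z of hub3 in the frame of carrier between 0.065 and 0.095 m and not (horizontal distance between hub3 and spindle1 below 0.02 m) and not (horizontal distance between hub3 and spindle2 below 0.02 m) and not (horizontal distance between hub3 and spindle3 below 0.02 m) and not (horizontal distance between hub3 and spindle4 below 0.02 m)) or (horizontal distance between hub4 and carrier below 0.125 m and x of hub4 in the frame of carrier between -0.02 and 0.02 m and z of hub4 in the frame of carrier between 0.065 and 0.095 m and not (horizontal distance between hub4 and spindle1 below 0.02 m) and not (horizontal distance between hub4 and spindle2 below 0.02 m) and not (horizontal distance between hub4 and spindle3 below 0.02 m) and not (horizontal distance between hub4 and spindle4 below 0.02 m))).
It fails at once if A bottle is knocked over (angle between any of oil_bottle, solvent_bottle's own z axis and vertical above 0.5 rad).
Of hub1, hub2, hub3, hub4 only 3 to 4 are there at a start; the rules pass over those that are not, and their reading is None.
At some moment in a run one of hub1, hub2, hub3, hub4 may be knocked a few centimetres aside while the robot is not near it.
It also fails if it takes over 210 s, if anything falls off the work surface, if the arm or the gripper's body presses on something with over 40 N, if the wrist force passes 120 N, or if a joint passes its speed limit or range.

## Working session

There is one attempt and no reset: what is moved stays moved. The work goes in short steps, each a Python script; the robot and the scene stay as the last script left them, time stands still between calls to the robot, and variables do not carry over. Pictures are saved under pics/ and viewed, at most 14 in all, crops included, and the job is handed in when it is done.

```bash
mkdir -p pics; ls; python3 - <<'E'
from workcell import bot, hand, kinematics, get_obs, vision
import cv2,numpy as np
for n in("scene","top","wrist"):
    d=vision.read_camera(n)
    cv2.imwrite(f"pics/{n}0.png",cv2.resize(d["frame"][:,:,::-1],(800,600),interpolation=cv2.INTER_CUBIC))
    cv2.imwrite(f"{n}0raw.png",d["frame"][:,:,::-1])
    np.savez(f"{n}0.npz",**{k:np.array(d[k]) for k in("intrinsics","dist","view")})
    V=np.array(d["view"]);print(n,np.round(d["intrinsics"],1).tolist(),np.round(d["dist"],3),"C",np.round(-V[:3,:3].T@V[:3,3],3),"z",np.round(V[2,:3],3))
o=get_obs();print(o)
E
```

```text
pics
scene [[371.9, 0.0, 257.1], [0.0, 371.9, 192.1], [0.0, 0.0, 1.0]] [-0.  0.  0.  0.  0.] C [-0.216  0.417  0.624] z [ 0.741 -0.469 -0.481]
top [[457.2, 0.0, 255.0], [0.0, 457.2, 189.1], [0.0, 0.0, 1.0]] [-0.159  0.     0.     0.     0.   ] C [ 0.341 -0.075  1.649] z [ 0.158  0.001 -0.987]
wrist [[324.2, 0.0, 250.5], [0.0, 324.2, 192.4], [0.0, 0.0, 1.0]] [-0.05  0.    0.    0.    0.  ] C [0.17  0.605 0.373] z [ 0.301 -0.13  -0.945]
{'time_s': 0.15, 'joint_pos': array([ 1.15958604e+00,  3.53538856e-01,  1.63395966e+00, -3.74072365e-06,
        1.15518442e+00, -2.37683298e-03]), 'joint_vel': array([ 0.00020068, -0.0034184 , -0.0055039 , -0.00032173,  0.00223061,
       -0.00039049]), 'joint_efforts': array([-7.28545638e-04, -6.05639219e+01, -3.42337096e+01, -7.66343328e-05,
        6.22686872e-03, -1.97533403e-06]), 'position': array([0.24831328, 0.57318316, 0.24770458]), 'orientation': array([ 2.02995294e-01,  9.79179561e-01, -5.33879415e-04, -1.10255991e-04]), 'wrist_force': array([-0.55512928,  0.48870778,  0.03145097]), 'ft_torque': array([ 0.04449977, -0.01963228,  0.00487683]), 'grip_force': 0.0, 'gripper_width': 0.08574646029923662}
```

View pics/scene0.png

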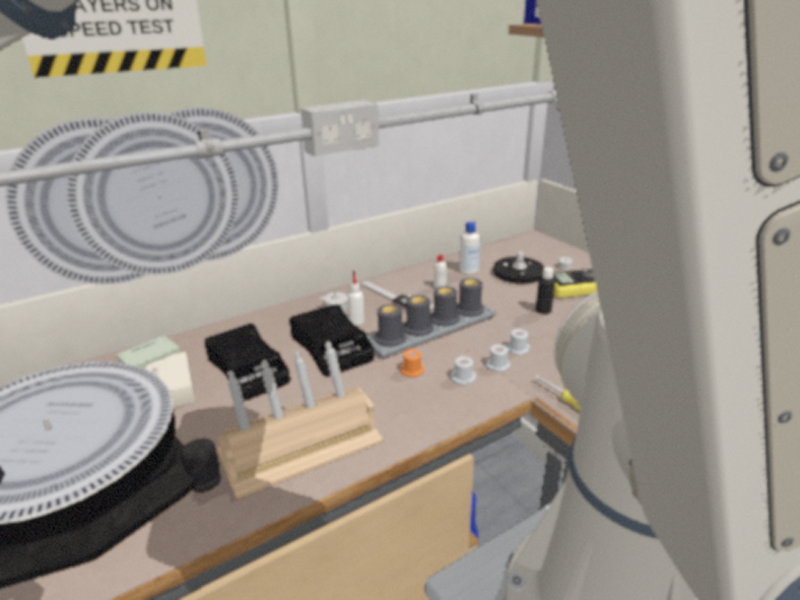

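View pics/top0.png

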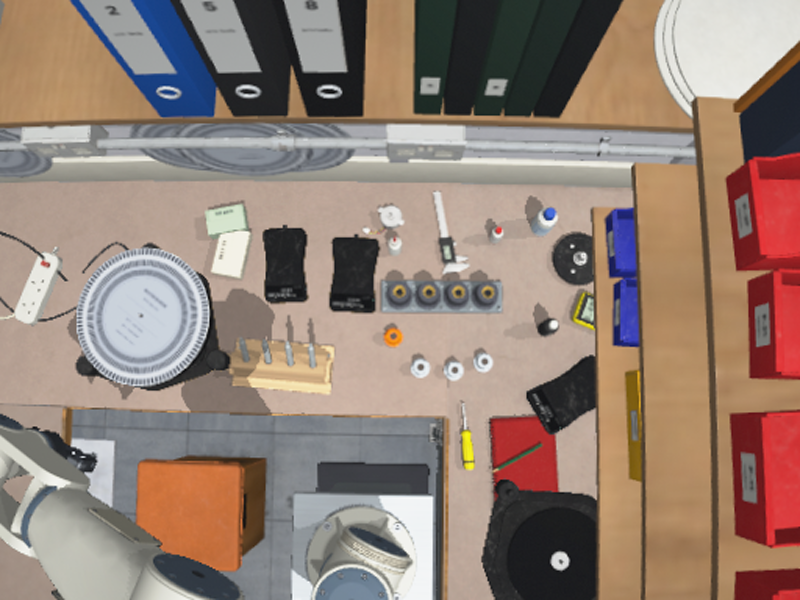

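The scene shows three white hubs plus an orange look-alike. At 800x600 in the top view, the bores are at about (400..487, 292), the hubs at (420,367), (453,370) and (484,362), the orange part at (393,337), and the four spindles at x≈243..313. Next I'll cast rays for rough positions, then move the wrist camera close.

```bash
cat > h.py <<'E'
from workcell import bot, hand, kinematics, get_obs, vision, hand_in
import numpy as np, cv2
from scipy.spatial.transform import Rotation as R
def cam(n): 
    d=vision.read_camera(n); return dict(frame=d["frame"],K=np.array(d["intrinsics"],float),D=np.array(d["dist"],float),V=np.array(d["view"],float))
def ray(c,uv):
    p=cv2.undistortPoints(np.array([[uv]],float),c["K"],c["D"])[0,0]
    Rm=c["V"][:3,:3]; return -Rm.T@c["V"][:3,3], Rm.T@np.array([p[0],p[1],1.])
def onplane(c,uv,z):
    o,d=ray(c,uv); return o+d*(z-o[2])/d[2]
def proj(c,P):
    P=np.atleast_2d(np.array(P,float)); return cv2.projectPoints(P,cv2.Rodrigues(c["V"][:3,:3])[0],c["V"][:3,3],c["K"],c["D"])[0][:,0]
def tri(obs):  # least-squares ray intersection
    A=np.zeros((3,3));b=np.zeros(3)
    for c,uv in obs:
        o,d=ray(c,uv);d/=np.linalg.norm(d);M=np.eye(3)-np.outer(d,d);A+=M;b+=M@o
    X=np.linalg.solve(A,b); return X,[np.round(proj(c,X)[0]-uv,1) for c,uv in obs]
def quat(zdir,ydir):
    z=np.array(zdir,float);z/=np.linalg.norm(z);y=np.array(ydir,float);y-=z*(y@z);y/=np.linalg.norm(y)
    return R.from_matrix(np.c_[np.cross(y,z),y,z]).as_quat()
def save(c,name,box=None,s=None):
    f=c["frame"][:,:,::-1]
    if box: f=f[box[1]:box[3],box[0]:box[2]]
    s=s or min(800/f.shape[1],600/f.shape[0]); cv2.imwrite("pics/"+name,cv2.resize(f,None,fx=s,fy=s,interpolation=cv2.INTER_CUBIC))
E
python3 - <<'E'
from h import *
z=np.load("top0.npz");c=dict(K=z["intrinsics"],D=z["dist"],V=z["view"])
for n,p,h in [("b1",(400,292),.079),("b2",(429,292),.079),("b3",(458,292),.079),("b4",(487,292),.079),("h",(420,366),.036),("h",(453,369),.036),("h",(484,360),.036),("orange",(393,336),.036),("oil",(394,240),.12),("oil?",(497,230),.1),("solv",(550,322),.1),
 ("s",(240,340),.15),("s",(264,340),.15),("s",(288,320),.15),("s",(311,320),.15),("sb",(246,360),.075),("sb",(268,360),.075),("sb",(292,365),.075),("sb",(314,365),.075)]:
    print(n,np.round(onplane(c,np.array(p)*.64,h)[:2],3))
# wrist camera in tool frame
w=np.load("wrist0.npz")["view"];o=get_obs();T=np.eye(4);T[:3,:3]=R.from_quat(o["orientation"]).as_matrix();T[:3,3]=o["position"]
M=w@T;np.save("cam_tool.npy",M);print(np.round(np.linalg.inv(M),3))
E
```

```text
b1 [ 0.601 -0.077]
b2 [ 0.602 -0.142]
b3 [ 0.603 -0.207]
b4 [ 0.604 -0.271]
h [ 0.439 -0.125]
h [ 0.434 -0.199]
h [ 0.455 -0.27 ]
orange [ 0.507 -0.063]
oil [ 0.71  -0.062]
oil? [ 0.741 -0.292]
solv [ 0.535 -0.408]
s [0.481 0.261]
s [0.482 0.209]
s [0.525 0.16 ]
s [0.526 0.111]
sb [0.443 0.262]
sb [0.445 0.213]
sb [0.435 0.159]
sb [0.435 0.11 ]
[[ 0.001 -0.945 -0.328  0.084]
 [ 1.     0.     0.001 -0.002]
 [-0.001 -0.328  0.945 -0.126]
 [ 0.     0.     0.     1.   ]]
```

View pics/wrist0.png

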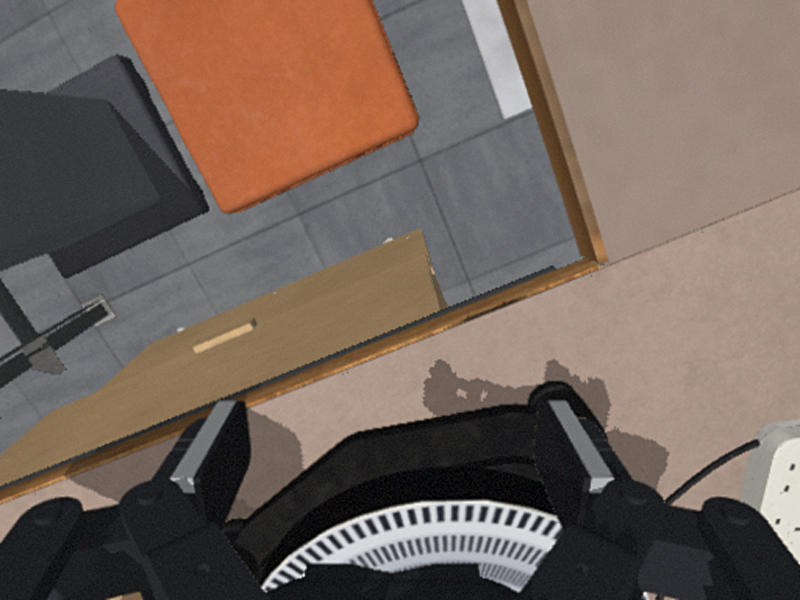

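The wrist view shows the open fingers in the lower part of the picture. The camera sits on the tool's +x side, tilted 19°. I'll take wrist views over the rack from two positions, and over the carrier and hubs.

```bash
cat > views.py <<'E'
from h import *
import pickle
q=quat([0,0,-1],[0,1,0]); out={}
for n,p in [("rA",(.44,.25,.34)),("rB",(.44,.12,.34)),("cA",(.52,-.17,.33)),("cB",(.40,-.19,.30))]:
    bot.reach(p,q); bot.dwell(.3); c=cam("wrist"); out[n]=c; save(c,n+".png")
pickle.dump(out,open("v.pkl","wb"))
E
python3 - <<'E'
import views
from h import *
o=get_obs();print(o["time_s"],o["joint_pos"],o["wrist_force"])
a=cv2.imread("pics/rA.png");
ims=[cv2.resize(cv2.imread(f"pics/{n}.png"),(400,300)) for n in("rA","rB","cA","cB")]
cv2.imwrite("pics/m1.png",np.vstack([np.hstack(ims[:2]),np.hstack(ims[2:])]))
E
```

```text
5.2917 [-4.46149552e-01  9.30704675e-03  1.93849762e+00  4.71574830e-05
  1.19375224e+00 -2.01757381e+00] [-0.49178833 -0.56233543  0.62033728]
```

View pics/m1.png

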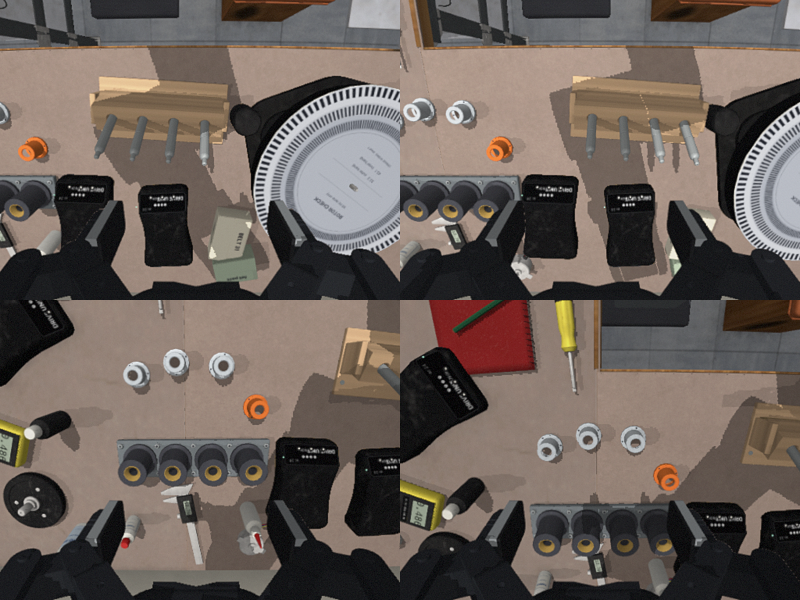

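```bash
cat > det.py <<'E'
from h import *
import pickle
def brass(c):
    hsv=cv2.cvtColor(c["frame"],cv2.COLOR_RGB2HSV)
    m=cv2.inRange(hsv,(16,110,60),(35,255,255)); m=cv2.morphologyEx(m,cv2.MORPH_CLOSE,np.ones((3,3)))
    r=[]
    for k in cv2.findContours(m,cv2.RETR_EXTERNAL,cv2.CHAIN_APPROX_NONE)[0]:
        if 60<cv2.contourArea(k)<2500 and len(k)>=5:
            e=cv2.fitEllipse(cv2.convexHull(k)); 
            if e[1][1]/max(e[1][0],1)<1.8: r.append((e,cv2.contourArea(k)))
    return r
def hubs(c):
    hsv=cv2.cvtColor(c["frame"],cv2.COLOR_RGB2HSV)
    m=cv2.inRange(hsv,(0,0,150),(180,40,255)); r=[]
    K,H=cv2.findContours(m,cv2.RETR_CCOMP,cv2.CHAIN_APPROX_NONE)
    for i,k in enumerate(K):
        if H[0][i][3]<0 and 150<cv2.contourArea(k)<6000:
            j=H[0][i][2]; best=None
            while j>=0:
                if best is None or cv2.contourArea(K[j])>cv2.contourArea(best): best=K[j]
                j=H[0][j][0]
            if best is not None and cv2.contourArea(best)>15 and len(best)>=5: r.append((cv2.fitEllipse(best),cv2.contourArea(k)))
    return r
E
python3 - <<'E'
from det import *
v=pickle.load(open("v.pkl","rb"))
for n in("cA","cB"):
    c=v[n]
    for e,a in brass(c): 
        p=onplane(c,e[0],.079);print(n,"brass",np.round(e[0],1),np.round(e[1],1),a,np.round(p,4))
    for e,a in hubs(c):
        p=onplane(c,e[0],.036);print(n,"hub",np.round(e[0],1),np.round(e[1],1),a,np.round(p,4))
# mask quality for spindles
for n,box in(("rA",(110,130,280,225)),("rB",(225,125,400,215))):
    c=v[n];f=c["frame"][box[1]:box[3],box[0]:box[2]]
    hsv=cv2.cvtColor(f,cv2.COLOR_RGB2HSV);m=cv2.inRange(hsv,(0,0,60),(180,28,235))
    cv2.imwrite(f"pics/{n}m.png",np.hstack([cv2.resize(f[:,:,::-1],(400,300)),cv2.resize(cv2.cvtColor(m,cv2.COLOR_GRAY2BGR),(400,300),interpolation=0)]))
a=[cv2.imread(f"pics/{n}m.png") for n in("rA","rB")];cv2.imwrite("pics/m2.png",np.vstack(a))
E
```

```text
cA brass [220.5 221.7] [18.6 20.8] 282.5 [ 0.6054 -0.2085  0.079 ]
cA brass [168.7 221.9] [18.4 20.8] 282.5 [ 0.6059 -0.2746  0.079 ]
cA brass [324.4 221. ] [18.6 20.8] 283.0 [ 0.6043 -0.0762  0.079 ]
cA brass [272.5 221.4] [18.6 20.9] 283.5 [ 0.6049 -0.1423  0.079 ]
cA brass [ 15.8 182.5] [41.4 62.3] 790.0 [ 0.5533 -0.464   0.079 ]
cA hub [169.4  96.2] [14.1 15.4] 619.0 [ 0.4536 -0.272   0.036 ]
cA hub [285.5  83.9] [14.7 15.2] 730.5 [ 0.4389 -0.1273  0.036 ]
cA hub [223.1  79.3] [14.4 15.7] 721.5 [ 0.4337 -0.2043  0.036 ]
cB brass [237.2 314.6] [16.2 20. ] 164.0 [ 0.606  -0.2085  0.079 ]
cB brass [187.2 314.5] [16.4 19.8] 232.0 [ 0.6062 -0.2743  0.079 ]
cB brass [337.7 313.5] [15.4 20.2] 163.0 [ 0.6048 -0.0762  0.079 ]
cB brass [287.6 314.1] [16.3 20.3] 168.5 [ 0.6051 -0.1423  0.079 ]
cB brass [ 25.9 260.8] [58.7 72.6] 1116.5 [ 0.5275 -0.4738  0.079 ]
cB hub [ 21.6 265.9] [4.2 5.4] 258.5 [ 0.5622 -0.5173  0.036 ]
cB hub [187.2 193.8] [12.9 14.2] 549.0 [ 0.453 -0.272  0.036]
cB hub [297.6 176. ] [20.7 23.9] 790.5 [ 0.4292 -0.1323  0.036 ]
cB hub [240.  178.9] [13.5 14.4] 596.0 [ 0.433  -0.2044  0.036 ]
```

View pics/m2.png

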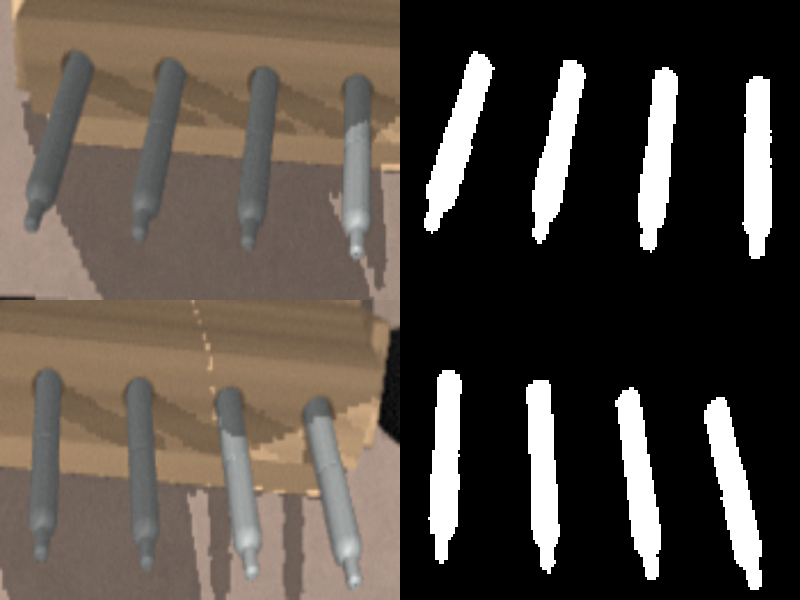

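The masks isolate all four spindles cleanly, and the bores come out 66.1 mm apart, as they should. Next I'll get each spindle axis from the two views.

```bash
cat > sp.py <<'E'
from det import *
def blobs(c,box):
    f=c["frame"][box[1]:box[3],box[0]:box[2]]
    m=cv2.inRange(cv2.cvtColor(f,cv2.COLOR_RGB2HSV),(0,0,60),(180,28,235))
    n,l,s,_=cv2.connectedComponentsWithStats(m); r=[]
    for i in range(1,n):
        if s[i,4]>150:
            y,x=np.nonzero(l==i); r.append(np.c_[x+box[0],y+box[1]].astype(float))
    return sorted(r,key=lambda a:a[:,0].mean())
def line(c,px):
    u=cv2.undistortPoints(px[:,None],c["K"],c["D"])[:,0]
    vx,vy,x0,y0=cv2.fitLine(u.astype(np.float32),cv2.DIST_L2,0,1e-6,1e-6).ravel(); d=np.array([vx,vy]);d*=np.sign(d[1])
    t=(u-[x0,y0])@d; tip=np.array([x0,y0])+d*(t.max()+.5/c["K"][0,0]); base=np.array([x0,y0])+d*t.min()
    Rm=c["V"][:3,:3]; o=-Rm.T@c["V"][:3,3]
    rr=[Rm.T@np.array([*p,1]) for p in(tip,base)]
    return o,rr[0],np.cross(*rr)
def axis(va,a,vb,b):
    (o1,t1,n1),(o2,t2,n2)=line(va,a),line(vb,b)
    d=np.cross(n1,n2);d/=np.linalg.norm(d);d*=np.sign(d[2])
    P=np.linalg.solve(np.array([n1,n2,d]),[n1@o1,n2@o2,0])
    ts=[]
    for o,t in((o1,t1),(o2,t2)): # point on axis nearest the tip ray
        A=np.c_[d,-t/np.linalg.norm(t)]; ts.append(np.linalg.lstsq(A,o-P,rcond=None)[0][0])
    return P+d*np.mean(ts),d,(ts[0]-ts[1])*1e3
E
python3 - <<'E'
from sp import *
v=pickle.load(open("v.pkl","rb"))
A=blobs(v["rA"],(110,130,280,225));B=blobs(v["rB"],(225,125,400,215));print(len(A),len(B))
res=[]
for a,b in zip(A,B):
    t,d,e=axis(v["rA"],a,v["rB"],b);res.append((t,d))
    print("top",np.round(t,4),"d",np.round(d,3),"lean",np.round(np.degrees(np.arccos(d[2])),1),"nose",np.round(t-.127*d,4),"dt mm",round(e,1))
pickle.dump(res,open("sp.pkl","wb"))
# try IK
for t,d in res:
    p=t-.030*d; yd=[0,1,0]
    q=quat(-d,yd);print(kinematics.solve_ik(p-q[:3]*0,q))
    q=quat(-d,[0,-1,0]);print("flip",kinematics.solve_ik(p,q))
E
```

```text
4 4
top [0.4792 0.1108 0.1428] d [ 0.449 -0.03   0.893] lean 26.8 nose [0.4221 0.1147 0.0294] dt mm -0.8
top [0.4825 0.1607 0.1436] d [ 0.445 -0.03   0.895] lean 26.5 nose [0.4259 0.1644 0.03  ] dt mm -0.2
top [0.4855 0.2106 0.1429] d [ 0.448 -0.03   0.894] lean 26.7 nose [0.4287 0.2144 0.0294] dt mm 0.7
top [0.4887 0.2607 0.1424] d [ 0.449 -0.027  0.893] lean 26.7 nose [0.4317 0.2641 0.029 ] dt mm -0.6
[ 0.16245149  0.54049096  1.76358617  0.1068713   1.29542253 -1.45419271]
flip [0.16245149 0.54049096 1.76358617 0.1068713  1.29542253 1.68739995]
[ 0.2401415   0.55344028  1.73469821  0.14022157  1.29976687 -1.39197931]
flip [0.2401415  0.55344028 1.73469821 0.14022157 1.29976687 1.74961335]
[ 0.31317512  0.5762455   1.69445777  0.17332763  1.31079796 -1.33263888]
flip [0.31317512 0.5762455  1.69445777 0.17332763 1.31079796 1.80895377]
[ 0.38393515  0.6034232   1.64446491  0.20061666  1.32557985 -1.2720843 ]
flip [0.38393515 0.6034232  1.64446491 0.20061666 1.32557985 1.86950836]
```

Spindle tops are 50 mm apart and lean about 26°, with noses at z≈0.03, which is plausible. I'll pick the first spindle, hold it leaning 9° above bore 2, and check from the wrist.

```bash
cat > act.py <<'E'
from sp import *
B={1:(.6043,-.0762),2:(.6050,-.1423),3:(.6055,-.2085),4:(.6060,-.2746)}
SP=pickle.load(open("sp.pkl","rb"))
G=.095   # TCP to nose along the tool
YD=np.array([.0,1,0]); 
def leanq(deg): 
    a=np.radians(deg); d=np.array([np.sin(a),0,np.cos(a)]); return quat(-d,YD),d
def pick(i):
    t,d=SP[i]; nose=t-.127*d; q=quat(-d,[.063,.998,0]); g=nose+d*G
    hand.move_gripper(.036,50)
    bot.reach(g+d*.12,q); bot.servo_line(g+d*.05,velocity=.1); bot.servo_line(g,velocity=.05)
    hand.move_gripper(.0,60); o=get_obs(); print("grip",o["gripper_width"],o["grip_force"],np.round(o["position"]-g,4))
    bot.servo_line(g+d*.07,velocity=.08); bot.servo_line(g+d*.07+[0,0,.09],velocity=.2)
def pose(nose,deg):
    q,d=leanq(deg); return np.array(nose)+d*G,q
def st(s=""):
    o=get_obs(); print(s,"t",round(o["time_s"],1),"pos",np.round(o["position"],4),"F",np.round(o["wrist_force"],1),"w",round(o["gripper_width"],4)); return o
E
python3 - <<'E'
from act import *
bot.reach((.44,.1,.30),quat([0,0,-1],YD))
pick(0); st()
b=B[2]
p,q=pose((b[0],b[1],.079+.06),9); bot.reach(p,q)
p,q=pose((b[0],b[1],.079+.012),9); bot.servo_line(p,ori=q,velocity=.1); bot.dwell(.2)
st(); c=cam("wrist"); pickle.dump(c,open("w1.pkl","wb")); save(c,"w1.png")
print("expected nose",proj(c,(b[0],b[1],.091)),"bore",proj(c,(b[0],b[1],.079)))
E
```

```text
grip 0.012274640392968526 58.41719448566437 [0.0004 0.0001 0.0003]
 t 11.6 pos [0.4958 0.1096 0.2658] F [ 0.2  0.5 -0.8] w 0.0124
 t 13.5 pos [ 0.6203 -0.1424  0.1856] F [ 0.4  0.3 -1.1] w 0.0125
expected nose [[252.62003855 202.55405671]] bore [[252.5146332 199.2977747]]
```

View pics/w1.png

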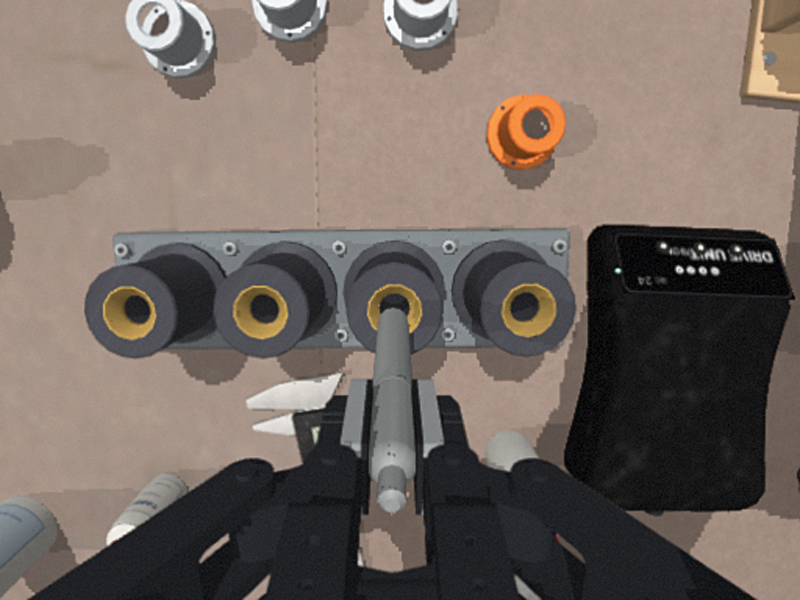

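The nose sits right over bore 2: nose end at (394,308), brass centre at (394,309), both at 800 px. I'll refine the bore positions from this view and feed the spindle in with small force-compliant steps.

```bash
cat >> act.py <<'E'
class Feed:
    def __init__(s,b): s.xy=np.array(b,float); s.F0=get_obs()["wrist_force"].copy()
    def go(s,z,deg,v=.03,n=None,lim=25,off=0.):
        p,q=pose((s.xy[0]+off,s.xy[1],z),deg); bot.servo_line(p,ori=q,velocity=v)
        F=get_obs()["wrist_force"]-s.F0; s.F=F
        s.xy+=np.clip(.00012*F[:2],-.0006,.0006)
        if np.abs(F).max()>lim: print("LIMIT",z,deg,np.round(F,1)); return False
        return True
def feed(b,deg=9.):
    f=Feed(b); log=[]
    for z in np.arange(.089,.0635,-.002):
        ok=f.go(z,deg,.02,off=-.0003); log.append((round(z,3),deg,*np.round(f.F,1)))
        if not ok: return f,log,z
    for a in np.linspace(deg,0,9)[1:]:
        ok=f.go(.064,a,.015); log.append((.064,round(a,1),*np.round(f.F,1)))
        if not ok: return f,log,.064
    for z in np.arange(.061,.0135,-.003):
        ok=f.go(z,0,.03); log.append((round(z,3),0,*np.round(f.F,1)))
        if not ok or f.F[2]>6: break
    return f,log,z
E
python3 - <<'E'
from act import *
c=pickle.load(open("w1.pkl","rb"))
for e,a in brass(c): print(np.round(e[0],1),np.round(e[1],1),a,np.round(onplane(c,e[0],.079),4))
f,log,z=feed((.6045,-.1424))
for l in log: print(*l)
print(z,f.xy); st()
E
```

```text
[ 82.3 199.8] [31.9 35. ] 835.0 [ 0.6055 -0.2747  0.079 ]
[166.2 199.3] [33.1 34.9] 873.5 [ 0.6051 -0.2087  0.079 ]
[338.1 198. ] [33.1 35.2] 874.5 [ 0.604  -0.0765  0.079 ]
[252.1 198.3] [33.7 34.6] 369.5 [ 0.6042 -0.1426  0.079 ]
0.089 9.0 -0.8 0.3 0.4
0.087 9.0 -0.1 -0.3 -0.1
0.085 9.0 0.6 -0.0 0.2
0.083 9.0 0.5 -0.0 0.6
0.081 9.0 0.6 0.1 0.4
0.079 9.0 -0.0 0.2 1.2
0.077 9.0 -0.3 -0.1 1.6
0.075 9.0 1.7 0.4 0.4
0.073 9.0 -0.0 -0.3 1.0
0.071 9.0 -0.6 0.4 0.3
0.069 9.0 -0.2 -0.4 0.5
0.067 9.0 -0.1 0.6 0.1
0.065 9.0 -0.6 0.9 0.8
0.064 7.9 -1.5 0.7 -0.4
0.064 6.8 -1.0 0.9 0.7
0.064 5.6 -0.1 0.3 0.6
0.064 4.5 0.6 -0.1 0.8
0.064 3.4 0.2 -0.2 1.3
0.064 2.2 -0.0 -0.7 0.5
0.064 1.1 0.3 -1.0 0.4
0.064 0.0 0.7 0.1 0.8
0.061 0 0.2 0.1 0.5
0.058 0 0.8 0.1 -0.1
0.055 0 0.5 -0.2 0.7
0.052 0 0.0 1.2 0.5
0.049 0 -0.4 -0.5 0.4
0.046 0 -0.4 0.3 0.1
0.043 0 0.9 -0.3 1.8
0.04 0 -0.3 -1.0 0.3
0.037 0 -0.1 -0.3 1.3
0.034 0 -0.3 0.6 0.3
0.031 0 -0.2 0.1 1.3
0.028 0 -0.7 -0.7 0.8
0.025 0 0.6 0.5 0.6
0.022 0 0.3 1.0 0.7
0.019 0 0.2 0.2 0.9
0.016 0 -0.4 0.5 10.5
0.01599999999999996 [ 0.60451996 -0.14196815]
 t 23.0 pos [ 0.6054 -0.1422  0.1121] F [-0.6  0.5  8.6] w 0.0121
```

Bottom was reached gently (10 N at the end of the stroke, essentially no side force). Releasing, then doing the other two the same way.

```bash
cat > run2.py <<'E'
from act import *
def release():
    hand.move_gripper(.032); o=get_obs(); bot.servo_line(np.array(o["position"])+[0,0,.13],velocity=.2)
release()
for i,k,b in((1,3,(.6053,-.2087)),(2,4,(.6058,-.2747))):
    bot.reach((.46,.1,.30),quat([0,0,-1],YD))
    pick(i)
    o=st()
    if o["gripper_width"]<.008: print("no spindle");break
    p,q=pose((*b,.079+.07),9); bot.reach(p,q); p,q=pose((*b,.079+.012),9); bot.servo_line(p,ori=q,velocity=.1); bot.dwell(.2)
    c=cam("wrist"); save(c,f"in{k}.png",(152,100,352,340),2)
    for e,a in brass(c): 
        P=onplane(c,e[0],.079); 
        if np.hypot(*(P[:2]-b))<.02: print("bore seen",np.round(P,4))
    f,log,z=feed(b)
    print("max",np.abs([l[2:] for l in log]).max(0),"end",log[-1],f.xy); st()
    if z>.019: break
    release()
c=cam("wrist"); save(c,"w3.png"); pickle.dump(c,open("w3.pkl","wb"))
E
python3 run2.py; python3 - <<'E'
import cv2,numpy as np
a=cv2.imread("pics/in3.png");b=cv2.imread("pics/in4.png") 
if b is not None: cv2.imwrite("pics/in.png",np.hstack([a,b]))
E
```

```text
grip 0.01208309502740345 58.42532694339752 [0.0003 0.0002 0.0003]
 t 30.1 pos [0.499  0.1595 0.2668] F [ 0.2  0.2 -2.2] w 0.0123
bore seen [ 0.6048 -0.2086  0.079 ]
max [ 3.3  2.9 13.9] end (np.float64(0.016), 0, np.float64(-3.3), np.float64(2.9), np.float64(13.9)) [ 0.60498073 -0.20807296]
 t 42.0 pos [ 0.6059 -0.2084  0.1126] F [-3.5  3.1 12.5] w 0.012
grip 0.011908747332281085 58.41988027095795 [0.0003 0.0002 0.0003]
 t 49.2 pos [0.5021 0.2093 0.266 ] F [-0.7  0.1 -1.7] w 0.0121
bore seen [ 0.6053 -0.2746  0.079 ]
max [2.5 2.  8.5] end (np.float64(0.016), 0, np.float64(-2.5), np.float64(0.0), np.float64(8.5)) [ 0.60463617 -0.27238891]
 t 61.5 pos [ 0.6056 -0.2727  0.1122] F [-2.  -0.9  7.4] w 0.012
```

```bash
cat > look.py <<'E'
from act import *
def look(name,p=(.43,-.20,.28)):
    bot.reach(p,quat([0,0,-1],YD)); bot.dwell(.3); c=cam("wrist"); pickle.dump(c,open(name+".pkl","wb")); save(c,name+".png")
    H=[]
    for e,a in hubs(c):
        P=onplane(c,e[0],.036)
        if abs(P[0]-.46)<.12 and -.36<P[1]<.03: H.append(P); print("hub",np.round(e[0],1),np.round(e[1],1),a,np.round(P,4))
    return c,H
E
python3 - <<'E'
from look import *
look("L1"); st()
E
```

```text
hub [172.  165.4] [13.3 16.6] 660.0 [ 0.4399 -0.2937  0.036 ]
hub [313.6 164.1] [13.8 16.4] 696.0 [ 0.4383 -0.1275  0.036 ]
hub [248.  159.7] [15. 16.] 710.5 [ 0.4332 -0.2044  0.036 ]
 t 63.8 pos [ 0.4305 -0.2002  0.2796] F [-0.4 -0.2 -0.4] w 0.0323
```

View pics/L1.png

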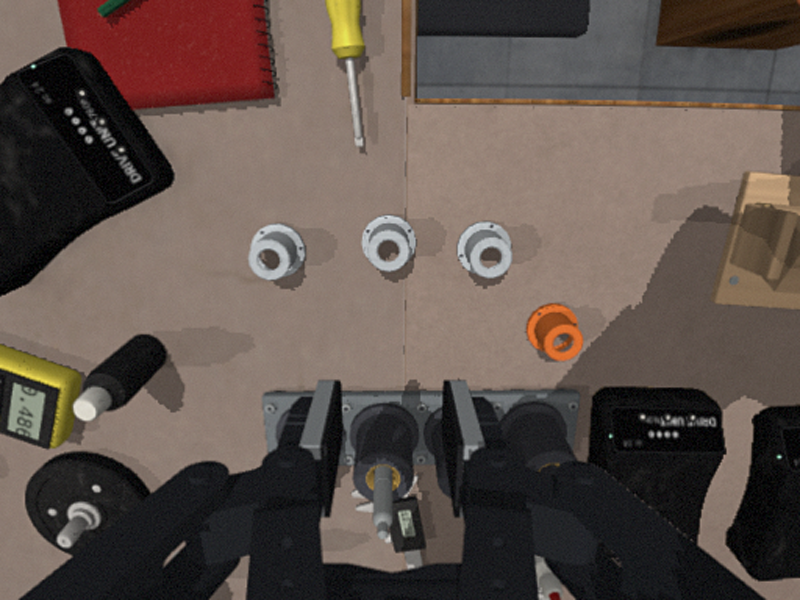

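The left hub was moved: it is now at (0.440,-0.294), seen at pixel (270,255). The others are unchanged. I'll place the hubs, re-measuring before each pick.

```bash
cat > hub.py <<'E'
from look import *
Q=quat([0,0,-1],YD)
def hub(h,b):
    h=np.array(h[:2]);
    hand.move_gripper(.052,40)
    bot.reach((*h,.12),Q); bot.servo_line((*h,.026),velocity=.1); bot.dwell(.1)
    hand.move_gripper(.02,45); o=st("gripped")
    if not .027<o["gripper_width"]<.036: print("BAD GRIP"); return False
    p=np.array(o["position"]); bot.servo_line((*p[:2],.24),velocity=.2)
    xy=np.array(b,float); bot.reach((*xy,.20),Q); bot.dwell(.2); F0=get_obs()["wrist_force"].copy(); m=np.zeros(3)
    for z in np.r_[np.arange(.176,.104,-.003),.104,.1025,.101]:
        bot.servo_line((*xy,z),ori=Q,velocity=.05); F=get_obs()["wrist_force"]-F0; m=np.maximum(m,abs(F))
        xy+=np.clip(.00012*F[:2],-.0006,.0006)
        if F[2]>9: print("contact z",round(z,4),np.round(F,1)); break
    print("max",np.round(m,1),"xy",np.round(xy,4)); st()
    return z<.1075
def let():
    hand.move_gripper(.042); o=get_obs(); p=np.array(o["position"]); bot.servo_line(p+[0,0,.13],velocity=.2)
E
python3 - <<'E'
from hub import *
for b in ((.6045,-.1424),(.6049,-.2086),(.6054,-.2746)):
    c,H=look("L"+str(b[1])); H.sort(key=lambda P:-P[1])
    if not H: print("none"); break
    if not hub(H[0],b): break
    let()
look("L9",(.52,-.19,.30)); st()
E
```

```text
hub [172.1 165.6] [13.2 16.4] 654.0 [ 0.4398 -0.2936  0.036 ]
hub [313.3 164.3] [14.1 16. ] 706.5 [ 0.4383 -0.1275  0.036 ]
hub [247.8 160.1] [15.  15.9] 720.5 [ 0.4334 -0.2045  0.036 ]
gripped t 67.0 pos [ 0.4386 -0.1276  0.0267] F [-1.1  0.9  8.2] w 0.0323
contact z 0.104 [-4.9  0.5 16.5]
max [ 4.9  0.8 16.5] xy [ 0.6046 -0.1429]
 t 75.8 pos [ 0.6056 -0.143   0.1057] F [-5.3  0.8 14.9] w 0.0326
hub [171.5 165.3] [13.9 16.6] 664.0 [ 0.44   -0.2937  0.036 ]
hub [247.5 159.7] [15.  15.9] 704.5 [ 0.4332 -0.2045  0.036 ]
gripped t 80.4 pos [ 0.4335 -0.2046  0.0266] F [-1.5  0.9  6.3] w 0.0309
contact z 0.104 [-4.1  0.9 12.2]
max [ 4.1  1.6 12.2] xy [ 0.6064 -0.2061]
 t 89.2 pos [ 0.6072 -0.2063  0.1054] F [-4.9  0.1 11.1] w 0.0313
hub [171.8 165.3] [13.4 16.5] 661.0 [ 0.4399 -0.2936  0.036 ]
gripped t 93.9 pos [ 0.4403 -0.2939  0.0267] F [-1.   1.2  6. ] w 0.032
contact z 0.104 [-6.1  2.5 14.7]
max [ 6.1  2.5 14.7] xy [ 0.6051 -0.2754]
 t 102.7 pos [ 0.6059 -0.2757  0.1057] F [-6.2  3.  13.3] w 0.0317
 t 104.7 pos [ 0.5202 -0.1904  0.2992] F [-0.2  0.6 -0.2] w 0.0421
```

View pics/L9.png

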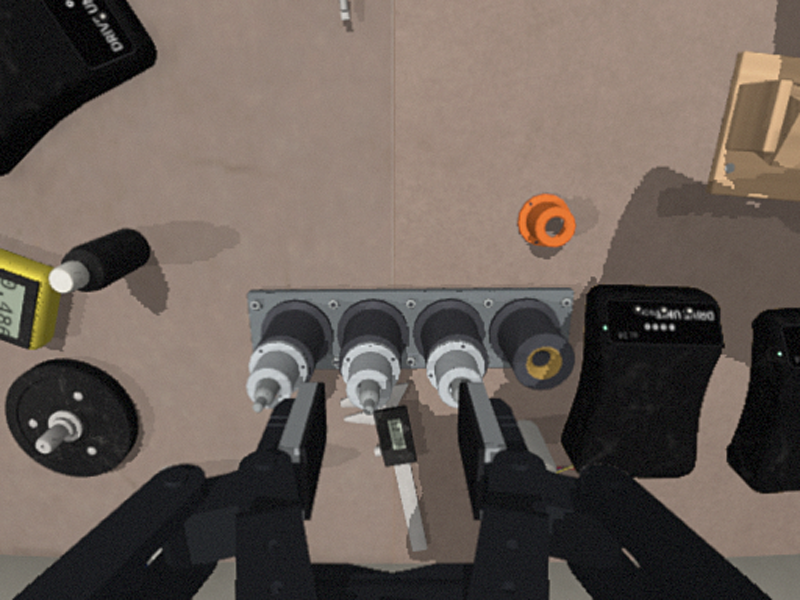

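All three hubs stopped 79 mm above their pick height, which matches sitting on the face. One closer check of the seating before handing in.

```bash
python3 - <<'E'
from act import *
bot.reach((.53,-.30,.27),quat([0,0,-1],[1,0,0])) if kinematics.solve_ik((.53,-.30,.27),quat([0,0,-1],[1,0,0])) is not None else bot.reach((.44,-.2,.24),quat([0,0,-1],YD))
bot.reach((.40,-.20,.42),quat([0.35,0,-.94],YD)); bot.dwell(.3)
c=cam("wrist"); 
for b in((.6042,-.1424),(.6049,-.2086),(.6054,-.2746)): print(np.round(proj(c,[(*b,.079),(*b,.115),(*b,.142)])).tolist())
P=proj(c,[(.605,-.21,.1)])[0].astype(int); x,y=np.clip(P-[100,75],0,[312,234]); print(x,y)
save(c,"fin.png",(int(x),int(y),int(x)+200,int(y)+150),4); st()
t=cam("top"); save(t,"fint.png",(140,110,390,270),3)
E
```

```text
[[286.0, 180.0], [288.0, 194.0], [289.0, 205.0]]
[[246.0, 180.0], [246.0, 194.0], [246.0, 206.0]]
[[206.0, 181.0], [204.0, 195.0], [202.0, 206.0]]
144 113
 t 107.8 pos [ 0.4001 -0.2001  0.4198] F [ 0.4 -0.6 -0.3] w 0.0418
```

View pics/fin.png

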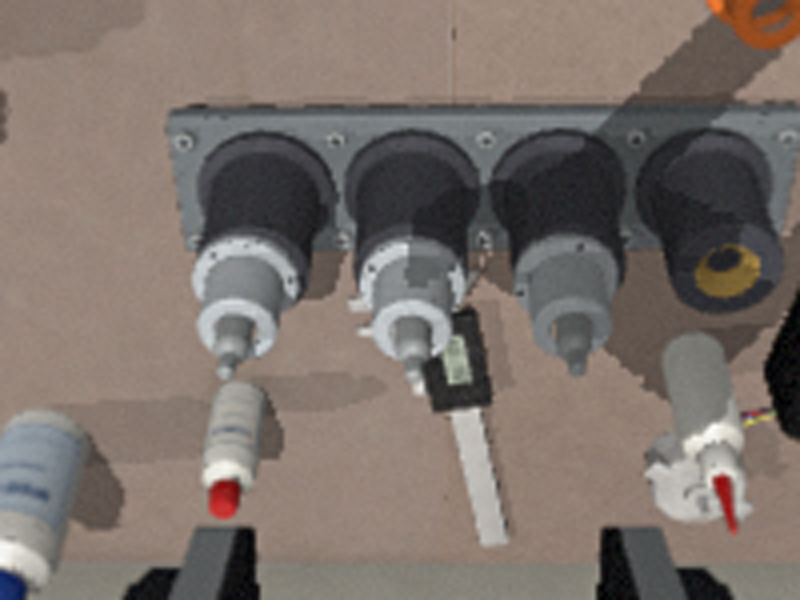

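View pics/fint.png

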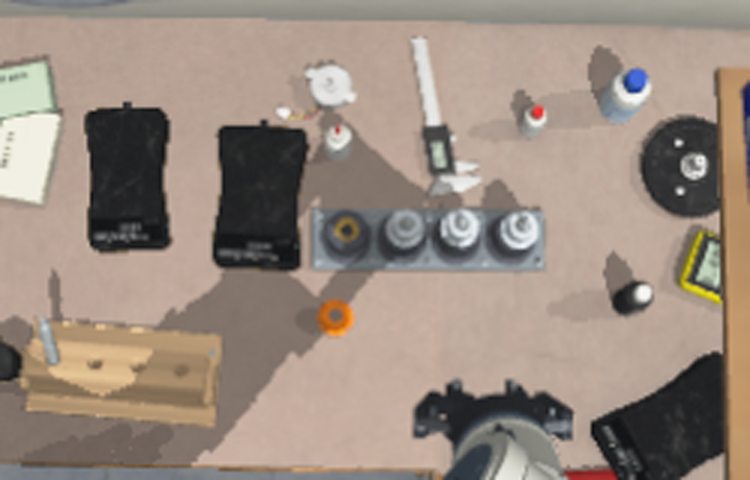

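Left and right look right, and the spare spindle is still in the rack. The middle pin, seen at (418,388), lies a few pixels off the expected (408,372). A low side view will show whether that spindle is bottomed.

```bash
python3 - <<'E'
from act import *
a=np.radians(43); q=quat([np.sin(a),0,-np.cos(a)],YD)
hand.move_gripper(.08); out=[]
for n,y in(("sA",-.15),("sB",-.27)):
    bot.reach((.49,y,.21),q); bot.dwell(.3); c=cam("wrist"); out.append(c)
    f=cv2.rotate(c["frame"][:,:,::-1],cv2.ROTATE_180); cv2.imwrite(f"pics/{n}.png",cv2.resize(f,(800,600),interpolation=cv2.INTER_CUBIC))
    for b in((.6043,-.1424),(.6050,-.2086),(.6054,-.2746)):print(n,(800-1.5625*proj(c,[(*b,.079),(*b,.115),(*b,.142)])*[1,1]-[0,200]).round().tolist())
pickle.dump(out,open("s.pkl","wb")); st()
E
```

```text
sA [[394.0, 338.0], [393.0, 285.0], [392.0, 241.0]]
sA [[502.0, 337.0], [507.0, 285.0], [512.0, 241.0]]
sA [[608.0, 337.0], [620.0, 284.0], [629.0, 241.0]]
sB [[202.0, 338.0], [190.0, 285.0], [180.0, 242.0]]
sB [[308.0, 338.0], [303.0, 285.0], [298.0, 241.0]]
sB [[416.0, 337.0], [416.0, 285.0], [417.0, 241.0]]
 t 113.8 pos [ 0.4902 -0.269   0.2101] F [0.5 0.7 0.3] w 0.0799
```

View pics/sA.png

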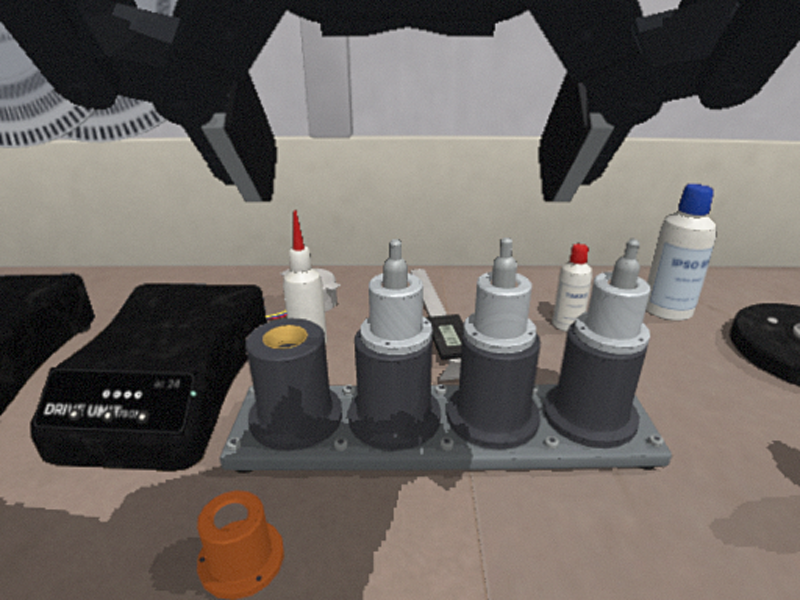

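View pics/sB.png

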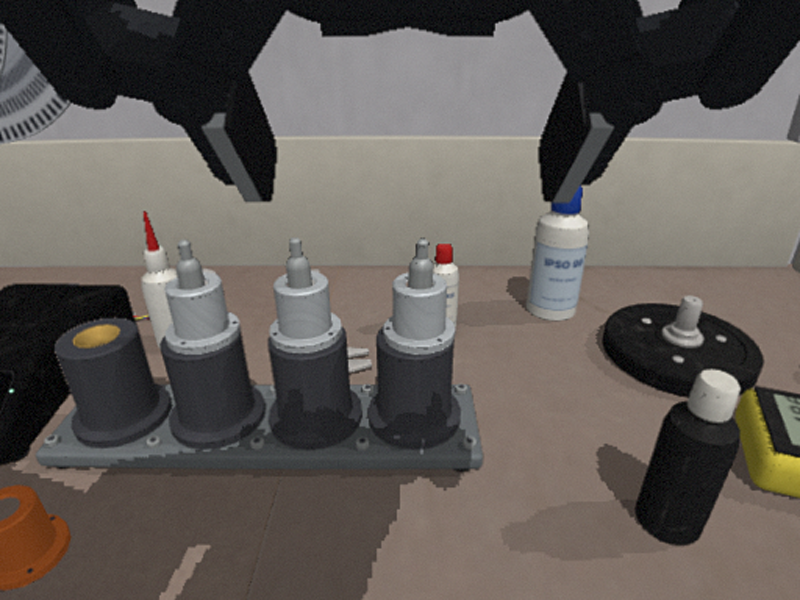

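In the side views all three pin tops reach row ~240, the expected height. The middle spindle leans slightly, but the bore clearance caps that at about 0.04 rad, under the 0.06 limit. The flanges sit flat, the bottles stand and nothing is touched, so I'm handing in.

```bash
python3 -c "
from h import *
bot.reach((.40,-.2,.35),quat([0,0,-1],[0,1,0]));print(hand_in())"
```

```text
the job is handed in; nothing more can be done
None
```

The job is handed in: three bearings are built, each with a spindle at the bottom of its bore and a hub seated on it, the spare spindle is still in the rack and the bottles are standing; `hand_in()` returned no verdict.

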